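# Fill the last compartment of a carton and sweep its rim

## Task

One compartment of the carton in the packing jig is still empty, with only a white card pad on its floor. Set the low lidded steel canister upright on that pad (put it down, do not drop it in), and leave the tall and the wide canister standing where they are. Then draw the check bar by its post right across the carton, from the far side to its near stop, to prove that nothing sticks up above the rim, and let go.

Things in the scene. Friction and masses are not known exactly. Their poses are not given: they have to be found in the camera images.
- low: The canister to pack: round, low, stainless steel, 68 mm in diameter, about 0.2 kg. Body and fixed lid are 48 mm high; on the lid's centre stands a black knob, a cylinder 22 mm in diameter and 34 mm tall, to lift it by (82 mm high in all). Origin: centre of its underside, z up. It stands on the bench at the robot's right, in one of three places shared with the tall and the wide canister.
- pad: White card pad, fixed, 100 x 70 x 4 mm, on the floor of the empty compartment, which may be any of the three. Origin: centre of its underside, at the compartment's centre, 13 mm above the bench; x along the carton's short side, away from the robot, y along its long side, z up. Standing on it, the low canister ends 11 mm below the rim.
- jig: Aluminium jig fixed to the bench with the cardboard carton: 140 mm (x) by 290 mm (y) outside, 5 mm walls, rim 110 mm above the bench, three compartments in a row along y, each 130 mm (x) by 90 mm (y) inside. Two hold a small cardboard box and a steel food box, 80 mm high. Origin: on the bench below the carton's centre, axes as the pad's. The bar's rails run along both ends.
- bar (a joint): Check bar's slide, in m: 0 parked beyond the carton's far rim, growing as it is drawn towards the robot (the pad's -x) to its stop at 0.19, beyond the near rim. About 2 N moves it; it stays where it is left. A steel bar 20 mm wide (x), 350 mm long (y), across two rails, from 114 to 128 mm above the bench, 4 mm clear of the rim; anything sticking up stops it.
- bar_handle (a point): Centre of the grip post on the check bar's middle: a black upright cylinder 24 mm in diameter, 45 mm tall, from 128 to 173 mm above the bench. This point is 150 mm above the bench and travels with the bar. Its x axis points along the slide, away from the robot (the bar is drawn towards -x), z up.
- tall: Bystander: a steel canister as wide as the low one (68 mm) but with a 96 mm body, 130 mm with its knob; it would stick up above the rim. Origin: centre of its underside.
- wide: Bystander: a steel canister as high as the low one (82 mm with its knob) but 110 mm in diameter, too wide for a compartment. Origin: centre of its underside.
Mind the look-alikes: they are no part of the job. Leave any orange or pink look-alike of the low alone.

How it is judged:
By the outcome, as a careful person would: the job done as asked, in the order asked, and still so for the second after the job is handed in, with the robot touching nothing.
It also fails if it takes over 48 s, if anything falls off the work surface, if the arm or the gripper's body presses on something with over 40 N, if the wrist force passes 120 N, or if a joint passes its speed limit or range.

## Robot

A 6-joint arm with a two-finger parallel gripper is mounted at the origin on the work surface. World frame = base frame: x ahead of the robot, y to its left, z up, the work surface at z = 0. Lengths are in m, angles in rad, forces in N, time in s.
With the tool pointing down it reaches from about 0.275 to 0.875 m from the base axis. Payload 12.5 kg.
Tool frame: the origin (TCP) lies at the very end of the fingers, on their centre line; the grasp point (between the pads) lies 19 mm behind it; z points along the fingers, y is the direction in which the jaws open and shut (so a half turn about z gives the same grasp; the last joint's range is limited). The gripper opens to 85 mm and grips with 20 to 120 N. Pads are 22 mm wide; open, the fingers measure 114 mm over their backs; the gripper's body (76 mm by 85 mm) begins 54 mm behind the grasp point. The pads swing forward as they close: fully open they stand 13 mm farther back than shut.
Start: joints at [1.236, 0.351, 1.652, -0, 1.139, -0.085], TCP at [0.136, 0.533, 0.231] pointing down, gripper open.
Joint ranges: [-2.75, 2.75], [-0.79, 2.1], [0.01, 2.65], [-1.57, 4.71], [0.07, 3.14], [-2.87, 2.87]. Speed limits (rad/s): [2.22, 2.22, 2.79, 3.14, 3.14, 3.14].

## Interface

Orientations are given as a rotation vector (axis times angle).
In Python, from rig import manip, imaging, order gives the robot as it stands.
- The arm moves only by the tool drive_tool, never from a script. Its argument "moves" is a list of rows, each a list of 3 entries, a list of its own where there are three numbers: the opening, from 0 (shut) to 1 (fully open), then the shift along the world's x, y, z in m, then the turn, a rotation vector about the world's x, y, z in degrees. A call has 1 to 12 rows; each row shifts and turns the commanded pose from where the row before left it; what a row does not reach is not made up. A row lasts 1/10 s, in which the tool goes at most 50 mm and 8.59 degrees, less where a joint would pass 70% of its speed; a pose out of reach is approached as far as the arm can. A call is refused whole if a number of a shift passes 0.05 or a number of a turn 8.59, either way. A call with a gripper value outside its range is refused whole. The fingers move at their own pace and stop on an object; "grip_force" is the grip in N (left out, the last holds). Time passes only in rows, so rows that do not move let the fingers close. It gives the time, the measured TCP pose, the force and the opening at its end, in the units of the state.
- manip.observe(): the state, without advancing time (a new reading comes with each control period).
- imaging.camera(name): name is "scene" or "top" or "wrist"; returns a dict with "img" (384x512x3 uint8, blue, green, red), "fx", "fy", "cx", "cy" (pixels), "R" (3x3) and "t" (3): a world point X has camera coordinates R X + t. Camera axes: x right, y down, z forward; pixel columns grow to the right and rows downward; lengths in m; the calibration is good to about 2 mm. The wrist camera is an equidistant fisheye: a pixel r from the principal point sees the ray r / f radians off the axis. A picture is of the moment at which its call begins. There is no depth.
- order.sign_off(): hands the job in, once; it reports no verdict.
The state is a dict: "time": time; "joints": joint angles; "joint_velocities": joint speeds; "joint_torque": joint torques, N m; "ee_pos": TCP position; "tool_rot": TCP orientation; "contact_force": force on the tool from outside, world axes, zero at the start; "wrist_torque": the same for the moment, N m; "grip_width": finger opening in m.
Only numpy, scipy, OpenCV 4.12 (cv2) and the standard library are available. Lean on these libraries where they do the work, as an engineer would, in place of code of your own. Each camera call takes 0.05 s, during which the arm holds its last target.

## Working session

There is one attempt and no reset: what is moved stays moved. The work goes in short steps, Python scripts to look and compute and a tool call to move; the robot and the scene stay as the last step left them, time stands still between calls to the robot, and variables do not carry over. Pictures are saved under pics/ and viewed, and the job is handed in when it is done.

Besides the shell and the picture viewer there is one more tool, called after "Request:" as name(argument=value, ...), one argument or row to a line, values as JSON. drive_tool: Moves the arm, as the interface text tells. Its arguments: {"type":"object","properties":{"moves":{"type":"array","items":{"type":"array"}},"grip_force":{"type":"number"}},"required":["moves"]}

```bash
mkdir -p pics; python3 - <<'E'
from rig import manip, imaging
import cv2,numpy as np
for n in ("scene","top"):
    c=imaging.camera(n); cv2.imwrite(f"pics/{n}0.png",c["img"]); np.savez(f"{n}.npz",**c)
    print(n,c["fx"],c["fy"],c["cx"],c["cy"],np.round(c["R"],4).tolist(),np.round(c["t"],4))
s=manip.observe();print(s)
E
```

```text
scene 401.9065822220624 401.9065822220624 256.1009150719672 197.76482414784113 [[-0.4864, 0.8737, 0.0029], [0.7674, 0.4288, -0.4768], [-0.4178, -0.2297, -0.879]] [ 0.3394 -0.3018  1.2474]
top 420.6296732205255 420.6296732205255 257.3372414178136 187.9508721216386 [[0.0276, -0.9996, 0.003], [-0.9927, -0.0278, -0.1176], [0.1177, 0.0003, -0.9931]] [-0.1383  0.5362  1.1267]
{'time': 0.1, 'joints': array([ 1.23641185e+00,  3.51196081e-01,  1.65235930e+00, -1.49976600e-06,
        1.13908753e+00, -8.45893527e-02]), 'joint_velocities': array([ 0.00067252,  0.00112347, -0.00230813,  0.00011574, -0.00111915,
        0.00187213]), 'joint_torque': array([ 1.18303949e-03, -5.06828141e+01, -2.91875571e+01, -2.93321352e-05,
        2.63754242e-03, -3.86066824e-05]), 'ee_pos': array([0.13583573, 0.53265773, 0.23080504]), 'tool_rot': array([-3.91329840e-01, -3.11690533e+00,  1.61400966e-03]), 'contact_force': array([ 0.66949981, -0.4829941 ,  0.15022294]), 'wrist_torque': array([ 0.0052357 , -0.00250149,  0.02483135]), 'grip_width': 0.0849295617973605}
```

View pics/scene0.png

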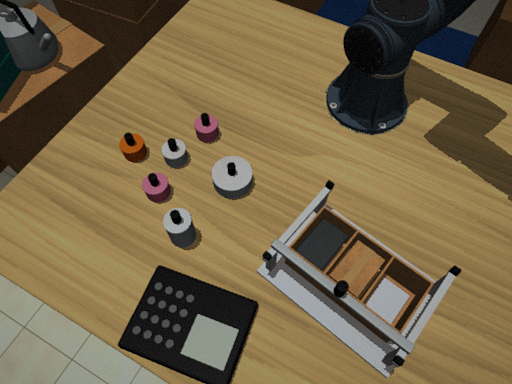

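View pics/top0.png

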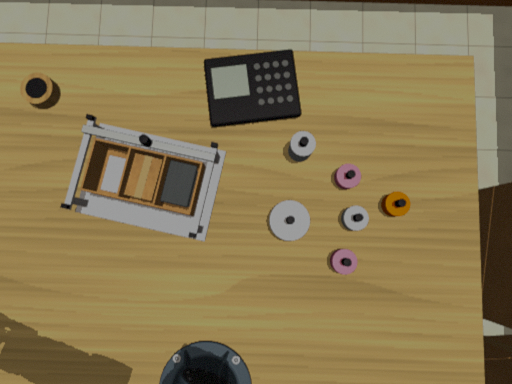

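Candidates for the low canister in the top view are three steel ones: (303,146), which is tall-bodied; (290,220), which is the wide one; and (356,218), small and low. There are also look-alikes in pink at (348,176) and (344,261) and orange at (397,204). The steel one at (356,218), scene (174,153), fits. I'll confirm it in a crop. The pad is at top (114,174).

```bash
python3 - <<'E'
import cv2,numpy as np
t=cv2.imread("pics/top0.png");s=cv2.imread("pics/scene0.png")
a=cv2.resize(t[120:280,260:420],(400,400),interpolation=2);b=cv2.resize(s[100:260,110:270],(400,400),interpolation=2)
cv2.imwrite("pics/crop_low.png",np.hstack([a,b]))
cv2.imwrite("pics/crop_jigt.png",cv2.resize(t[110:245,55:235],(800,600),interpolation=2))
cv2.imwrite("pics/crop_jigs.png",cv2.resize(s[175:370,250:470],None,fx=3,fy=3,interpolation=2))
E
```

```text
(no output)
```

View pics/crop_low.png

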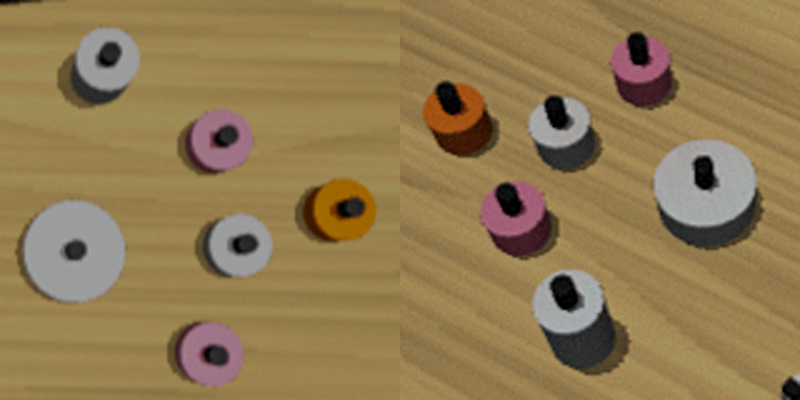

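View pics/crop_jigt.png

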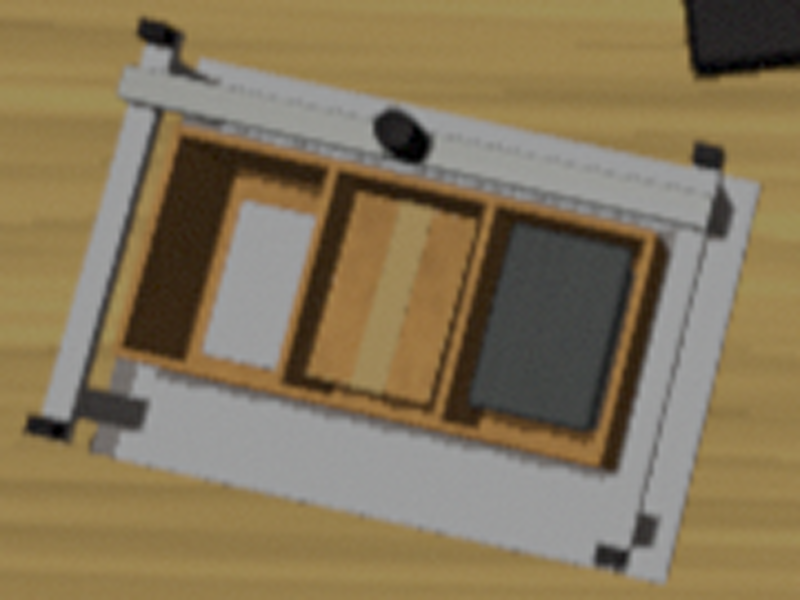

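View pics/crop_jigs.png

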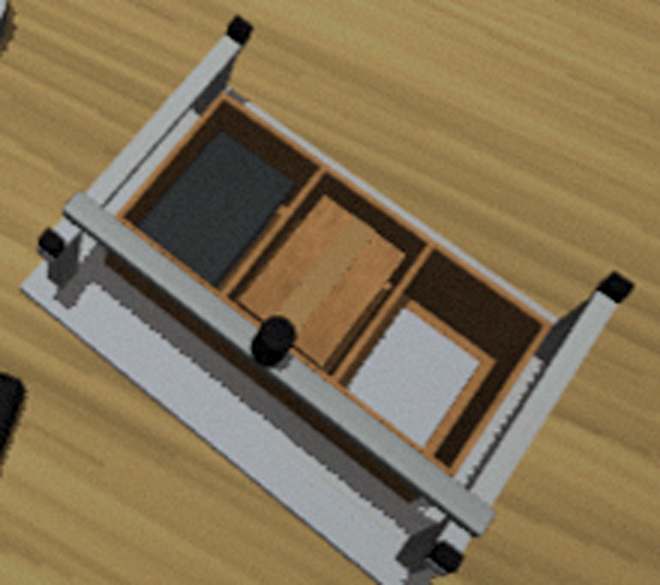

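Confirmed: at crop left (238,245) and right (560,130) is the low-bodied 68 mm steel canister. The tall one at (108,65) has a longer body and the wide one at (75,250) a larger disc. The pad lies in the left (+y) compartment. Next I'll fit positions.

```bash
cat > h.py <<'E'
import numpy as np,cv2
from scipy.optimize import least_squares
C={n:dict(np.load(f"{n}.npz")) for n in ("scene","top")}
def proj(n,X):
    c=C[n];p=np.atleast_2d(X)@c["R"].T+c["t"]
    return np.c_[c["fx"]*p[:,0]/p[:,2]+c["cx"],c["fy"]*p[:,1]/p[:,2]+c["cy"]]
def back(n,uv,z):
    c=C[n];d=c["R"].T@np.array([(uv[0]-c["cx"])/c["fx"],(uv[1]-c["cy"])/c["fy"],1]);o=-c["R"].T@c["t"]
    return (o+d*(z-o[2])/d[2])
E
python3 - <<'E'
from h import *
T=lambda u,v:(55+(u+.5)/4.444-.5,110+(v+.5)/4.444-.5)
S=lambda u,v:(250+(u+.5)/3-.5,175+(v+.5)/3-.5)
# rim corners fl fr nr nl
ct=[T(180,125),T(660,235),T(612,470),T(118,355)]
cs=[S(455,470),S(118,215),S(228,95),S(553,325)]
for n,cc in(("top",ct),("scene",cs)):
    P=np.array([back(n,p,.11)[:2] for p in cc]);print(n,np.round(P,4).tolist(),P.mean(0))
L=np.array([[.07,.145],[.07,-.145],[-.07,-.145],[-.07,.145]])
def W(p):
    c,s=np.cos(p[2]),np.sin(p[2]);return np.c_[L@np.array([[c,s],[-s,c]])+p[:2],np.full(4,.11)]
for sel in (("top",),("scene",),("top","scene")):
    f=lambda p:np.concatenate([(proj(n,W(p))-np.array({"top":ct,"scene":cs}[n])).ravel() for n in sel])
    r=least_squares(f,[.5,.3,-.2],loss="soft_l1");print(sel,r.x,np.round(r.fun,1))
# post top z=.173
print("post top",back("top",T(390,125),.173),back("scene",S(276,330),.173))
def seg(n,x0,y0,x1,y1):
    im=cv2.imread(f"pics/{n}0.png")[y0:y1,x0:x1]; g=cv2.cvtColor(im,cv2.COLOR_BGR2HSV)
    m=((g[...,1]<45)&(g[...,2]>120)).astype(np.uint8)
    k=(g[...,2]<55).astype(np.uint8)
    return m,k
for n,b in(("top",(340,203,372,234)),("scene",(160,135,190,170)) ):
    m,k=seg(n,*b)
    cn=max(cv2.findContours(m,cv2.RETR_EXTERNAL,cv2.CHAIN_APPROX_NONE)[0],key=cv2.contourArea)
    e=cv2.fitEllipse(cv2.convexHull(cn));ce=np.array(e[0])+b[:2]
    print(n,"lid",ce,e,back(n,ce,.048))
E
```

```text
top [[0.6502, 0.302], [0.5929, 0.0185], [0.4556, 0.0401], [0.5139, 0.3278]] [0.55314604 0.17212406]
scene [[0.6429, 0.3049], [0.5899, 0.0238], [0.4579, 0.0537], [0.5134, 0.3326]] [0.551038   0.17875606]
('top',) [ 0.55311707  0.17233364 -0.19585573] [ 0.4  0.1  0.8 -0.2 -1.4 -0.3 -0.2  0.5]
('scene',) [ 0.55074125  0.17870301 -0.20127779] [-0.   2.9 -0.6 -0.1 -0.4 -2.1  1.3 -0.4]
('top', 'scene') [ 0.55232169  0.17601202 -0.19927231] [-0.9  0.2 -0.6  0.2 -3.   0.2 -1.7  0.5 -1.4  2.9 -2.   0.1 -1.8 -2.1
 -0.1 -0.5]
post top [0.63897549 0.16145481 0.173     ] [0.63587033 0.15826382 0.173     ]
top lid [355.88640118 217.67104149] ((15.886401176452637, 14.671041488647461), (24.225793838500977, 25.147214889526367), 161.1928253173828) [ 0.46468671 -0.39109554  0.048     ]
scene lid [173.22817516 148.62894726] ((13.228175163269043, 13.628947257995605), (18.988529205322266, 24.607101440429688), 75.27936553955078) [ 0.46529845 -0.38918456  0.048     ]
```

Request:
drive_tool(
  moves=[
    [0.6, [0.022, -0.042, 0], [0, 0, 0]],
    [0.6, [0.022, -0.042, 0], [0, 0, 0]],
    [0.6, [0.022, -0.042, 0], [0, 0, 0]],
    [0.6, [0.022, -0.042, 0], [0, 0, 0]],
    [0.6, [0.022, -0.042, 0], [0, 0, 0]],
    [0.6, [0.022, -0.042, 0], [0, 0, 0]],
    [0.6, [0.022, -0.042, 0], [0, 0, 0]],
    [0.6, [0.022, -0.042, 0], [0, 0, 0]],
    [0.6, [0.022, -0.042, 0], [0, 0, 0]],
    [0.6, [0.022, -0.042, 0], [0, 0, 0]],
    [0.6, [0.022, -0.042, 0], [0, 0, 0]],
  ],
  grip_force=40,
)

```text
time: 1.2
ee_pos: [0.3783, 0.069, 0.2314]
tool_rot: [0.391, 3.117, 0.0]
contact_force: [0.9, 2.1, 0.2]
grip_width: 0.0509
```

Request:
drive_tool(
  moves=[
    [0.6, [0.008, -0.042, 0], [0, 0, 0]],
    [0.6, [0.008, -0.042, 0], [0, 0, 0]],
    [0.6, [0.008, -0.042, 0], [0, 0, 0]],
    [0.6, [0.008, -0.042, 0], [0, 0, 0]],
    [0.6, [0.008, -0.042, 0], [0, 0, 0]],
    [0.6, [0.008, -0.042, 0], [0, 0, 0]],
    [0.6, [0.008, -0.042, 0], [0, 0, 0]],
    [0.6, [0.008, -0.042, 0], [0, 0, 0]],
    [0.6, [0.008, -0.042, 0], [0, 0, 0]],
    [0.6, [0.008, -0.042, 0], [0, 0, 0]],
    [0.6, [0.008, -0.042, 0], [0, 0, 0]],
    [0.6, [0, 0, 0], [0, 0, 0]],
  ],
)

```text
time: 2.4
ee_pos: [0.4658, -0.395, 0.2303]
tool_rot: [-0.396, -3.116, 0.001]
contact_force: [-0.7, 0.9, -1.2]
grip_width: 0.0509
```

```bash
python3 - <<'E'
from rig import manip, imaging
import cv2,numpy as np
c=imaging.camera("wrist"); cv2.imwrite("pics/w1.png",c["img"]); np.savez("w1.npz",**c)
print(c["fx"],c["cx"],c["cy"],np.round(c["R"],3).tolist(), -c["R"].T@c["t"]);print(manip.observe()["ee_pos"],manip.observe()["joints"])
E
```

```text
297.3186396354542 257.1363146749268 188.63620362114753 [[0.25, 0.968, 0.0], [0.914, -0.237, 0.328], [0.318, -0.082, -0.945]] [ 0.38295945 -0.3731636   0.37216975]
[ 0.46555175 -0.39269841  0.23021443] [-7.77109077e-01  4.59643094e-01  1.49146921e+00 -6.93287079e-05
  1.19164693e+00 -2.09588605e+00]
```

View pics/w1.png

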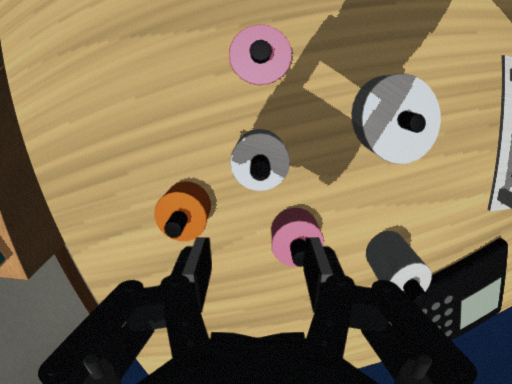

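Wrist view: low at (260,162) with its knob top at about (260,168). Pink is at (298,238) and (261,53), orange at (182,212), wide at (402,118), tall at (403,262).

```bash
cat >> h.py <<'E'
def wback(c,uv,z):
    d=np.array([uv[0]-c["cx"],uv[1]-c["cy"]])/c["fx"];r=np.hypot(*d)
    ray=np.r_[d/r*np.sin(r),np.cos(r)] if r>0 else np.array([0,0,1.])
    R=c["R"];o=-R.T@c["t"];v=R.T@ray
    return o+v*(z-o[2])/v[2]
def wproj(c,X):
    p=np.atleast_2d(X)@c["R"].T+c["t"];q=np.hypot(p[:,0],p[:,1]);th=np.arctan2(q,p[:,2])
    return p[:,:2]/q[:,None]*th[:,None]*c["fx"]+[c["cx"],c["cy"]]
E
python3 - <<'E'
from h import *
c=dict(np.load("w1.npz"))
im=c["img"].copy()
a=np.linspace(0,2*np.pi,200)
def draw(x,y,z,r,col):
    for u,v in wproj(c,np.c_[x+r*np.cos(a),y+r*np.sin(a),np.full(200,z)]):
        u,v=(u-205+.5)*8,(v-120+.5)*8
        if 0<=u<800 and 0<=v<600: cv2.circle(big,(int(u),int(v)),1,col,-1)
big=cv2.resize(im[120:195,205:305],(800,600),interpolation=2)
x,y=.465,-.390
draw(x,y,.048,.034,(0,0,255));draw(x,y,.082,.011,(0,255,0));draw(x,y,.048,.011,(255,0,0))
cv2.imwrite("pics/w1o.png",big)
E
```

```text
(no output)
```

View pics/w1o.png

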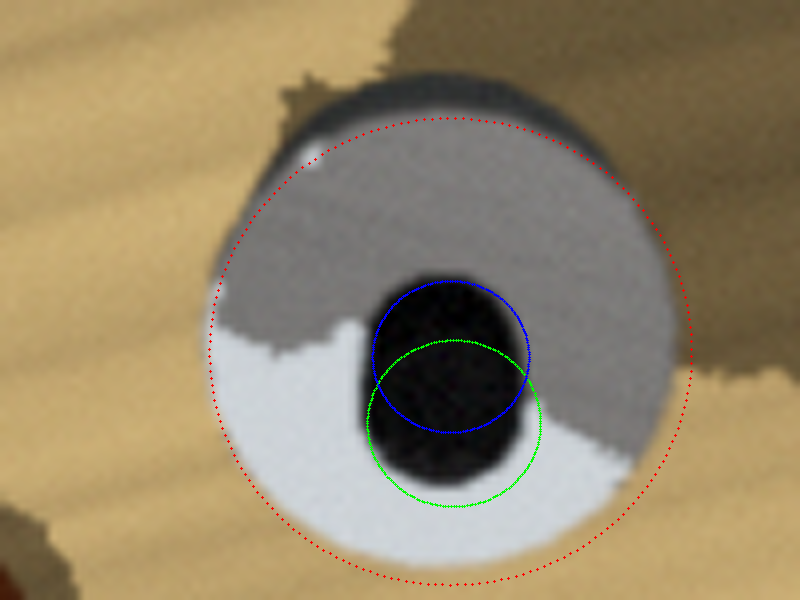

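Request:
drive_tool(
  moves=[
    [0.6, [-0.001, 0.001, -0.03], [0, 0, 0]],
    [0.6, [0, 0, -0.04], [0, 0, 0]],
    [0.6, [0, 0, -0.04], [0, 0, 0]],
    [0.6, [0, 0, -0.03], [0, 0, 0]],
    [0.6, [0, 0, -0.02], [0, 0, 0]],
    [0.6, [0, 0, -0.01], [0, 0, 0]],
    [0.6, [0, 0, -0.006], [0, 0, 0]],
    [0.6, [0, 0, 0], [0, 0, 0]],
  ],
)

```text
time: 3.25
ee_pos: [0.4651, -0.3898, 0.0555]
tool_rot: [-0.391, -3.117, -0.0]
contact_force: [0.1, -0.0, -0.2]
grip_width: 0.0513
```

```bash
python3 - <<'E'
from rig import manip, imaging
import cv2,numpy as np
c=imaging.camera("wrist"); cv2.imwrite("pics/w2.png",c["img"])
s=imaging.camera("scene"); cv2.imwrite("pics/s2.png",cv2.resize(s["img"][80:240,80:290],None,fx=3,fy=3))
print(manip.observe()["ee_pos"])
E
```

```text
[ 0.46539651 -0.39031344  0.05636319]
```

View pics/w2.png

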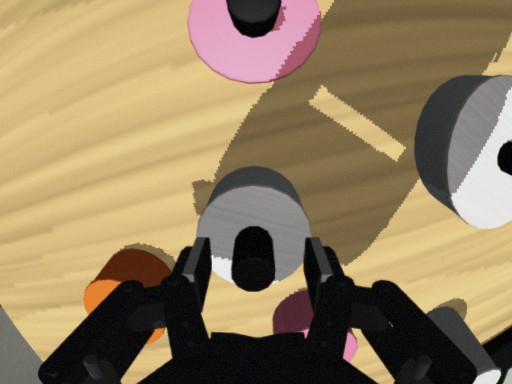

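View pics/s2.png

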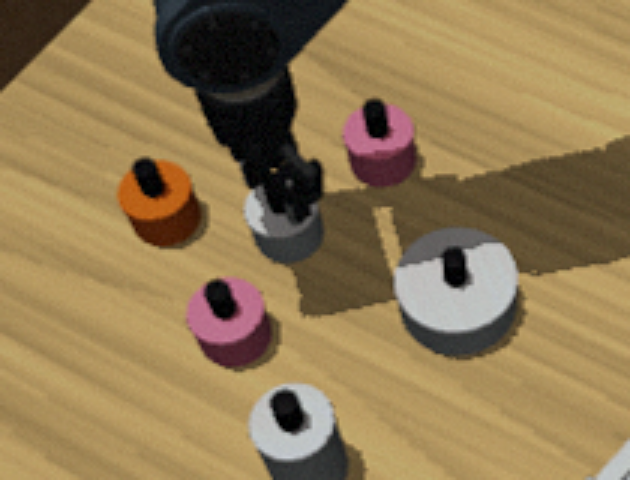

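The wrist view shows the knob at (253,258) centred between the fingers (about 200 and 315). The scene view confirms the gripper is over the low canister. Next I grip and lift slightly.

Request:
drive_tool(
  moves=[
    [0.6, [0, 0, -0.002], [0, 0, 0]],
    [0, [0, 0, 0], [0, 0, 0]],
    [0, [0, 0, 0], [0, 0, 0]],
    [0, [0, 0, 0], [0, 0, 0]],
    [0, [0, 0, 0], [0, 0, 0]],
    [0, [0, 0, 0], [0, 0, 0]],
  ],
  grip_force=50,
)

```text
time: 3.95
ee_pos: [0.4651, -0.3903, 0.0535]
tool_rot: [0.391, 3.117, -0.001]
contact_force: [0.1, -2.1, 2.5]
grip_width: 0.0207
```

Request:
drive_tool(
  moves=[
    [0, [0, 0, 0.01], [0, 0, 0]],
    [0, [0, 0, 0.02], [0, 0, 0]],
    [0, [0, 0, 0.03], [0, 0, 0]],
    [0, [0, 0, 0.04], [0, 0, 0]],
    [0, [0, 0, 0.04], [0, 0, 0]],
    [0, [0, 0, 0.04], [0, 0, 0]],
    [0, [0, 0, 0.025], [0, 0, 0]],
    [0, [0, 0.015, 0], [0, 0, 0]],
    [0, [0.003, 0.03, 0], [0, 0, 0]],
    [0, [0.006, 0.035, 0], [0, 0, 0]],
    [0, [0.006, 0.035, 0], [0, 0, 0]],
    [0, [0.006, 0.035, 0], [0, 0, 0]],
  ],
)

```text
time: 5.15
ee_pos: [0.4851, -0.2376, 0.2569]
tool_rot: [-0.391, -3.115, -0.002]
contact_force: [1.4, -0.7, -3.4]
grip_width: 0.0204
```

```bash
python3 - <<'E'
from rig import manip, imaging
import cv2
c=imaging.camera("wrist"); cv2.imwrite("pics/w3.png",c["img"])
o=manip.observe();print(o["ee_pos"],o["contact_force"],o["grip_width"])
E
```

```text
[ 0.48563528 -0.23330775  0.25696676] [ 2.84798342  4.22275222 -1.60186003] 0.020477058032634776
```

View pics/w3.png

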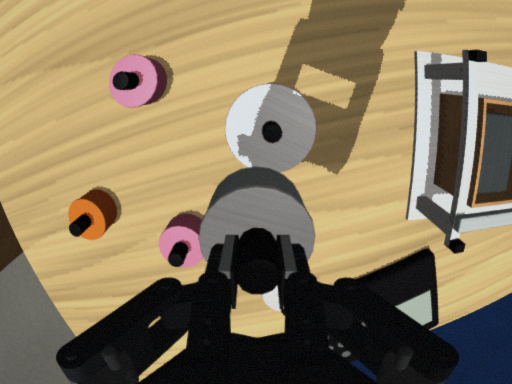

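The canister is held level. I stop short of the carton first to measure the compartment with the wrist camera.

Request:
drive_tool(
  moves=[
    [0, [0.002, 0.035, 0], [0, 0, 0]],
    [0, [0.002, 0.035, 0], [0, 0, 0]],
    [0, [0.002, 0.035, 0], [0, 0, 0]],
    [0, [0.002, 0.035, 0], [0, 0, 0]],
    [0, [0.002, 0.035, 0], [0, 0, 0]],
    [0, [0.002, 0.035, 0], [0, 0, 0]],
    [0, [0.002, 0.035, 0], [0, 0, 0]],
    [0, [0.002, 0.035, 0], [0, 0, 0]],
    [0, [0.002, 0.035, 0], [0, 0, 0]],
    [0, [0, 0.02, 0], [0, 0, 0]],
    [0, [0, 0, 0], [0, 0, 0]],
    [0, [0, 0, 0], [0, 0, 0]],
  ],
)

```text
time: 6.4
ee_pos: [0.5029, 0.0952, 0.2573]
tool_rot: [-0.389, -3.115, 0.001]
contact_force: [0.4, 0.3, -1.9]
grip_width: 0.0205
```

```bash
python3 - <<'E'
from rig import manip, imaging
import cv2,numpy as np
c=imaging.camera("wrist"); cv2.imwrite("pics/w4.png",c["img"]); np.savez("w4.npz",**c)
o=manip.observe();print(o["ee_pos"],o["contact_force"],o["grip_width"])
cv2.imwrite("pics/w4z.png",cv2.resize(c["img"][60:260,190:456],(798,600),interpolation=2))
E
```

```text
[0.50318635 0.09465465 0.25755381] [-0.66684645  0.80345604 -1.90459766] 0.02042461701732084
```

View pics/w4.png

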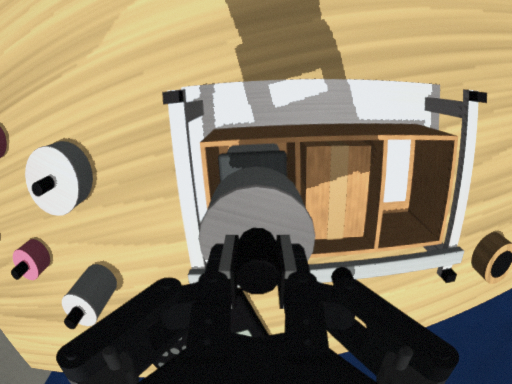

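View pics/w4z.png

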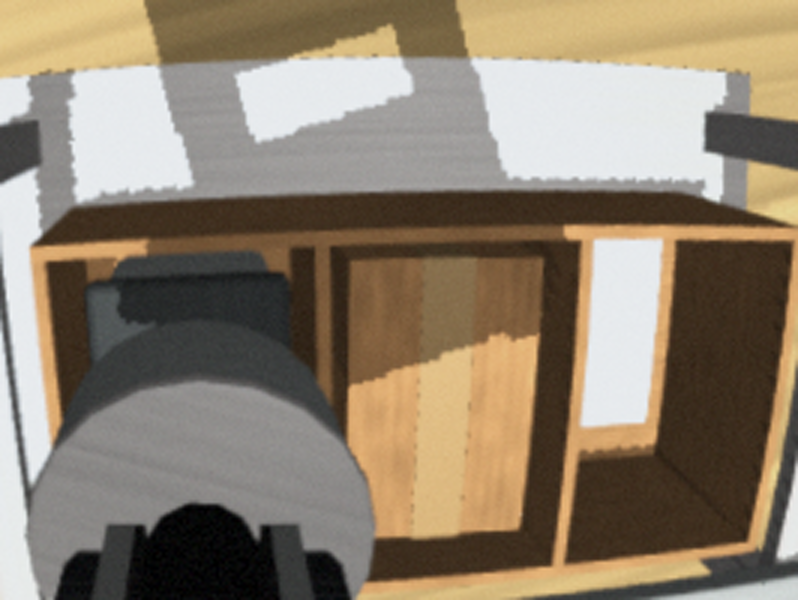

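```bash
cat > ov.py <<'E'
from h import *
import sys
def overlay(c,p,box,s,out,pr=wproj):
    x0,y0,x1,y1=box
    big=cv2.resize(c["img"][y0:y1,x0:x1],None,fx=s,fy=s,interpolation=2)
    cc,ss=np.cos(p[2]),np.sin(p[2])
    def ln(a,b,z,col):
        t=np.linspace(0,1,60)[:,None];q=np.array(a)*(1-t)+np.array(b)*t
        w=np.c_[p[0]+cc*q[:,0]-ss*q[:,1],p[1]+ss*q[:,0]+cc*q[:,1],np.full(60,z)]
        uv=((pr(c,w)-[x0,y0]+.5)*s).astype(int)
        cv2.polylines(big,[uv],False,col,1)
    def rect(cx,cy,hx,hy,z,col):
        k=[(cx-hx,cy-hy),(cx+hx,cy-hy),(cx+hx,cy+hy),(cx-hx,cy+hy)]
        for i in range(4): ln(k[i],k[(i+1)%4],z,col)
    rect(0,0,.07,.145,.11,(0,0,255))
    for y in(-.095,0,.095): rect(0,y,.065,.045,.11,(0,255,0))
    rect(0,.095,.05,.035,.017,(255,0,0))
    cv2.imwrite(out,big)
E
python3 - <<'E'
from ov import *
c=dict(np.load("w4.npz"))
overlay(c,(.552,.1755,-.199),(360,110,480,270),4.9,"pics/w4o.png")
for i,n in enumerate(("top","scene")):
    overlay(C[n],(.552,.1755,-.199),((55,110,235,245),(250,175,470,370))[i],(4.4,3)[i],f"pics/o_{n}.png",lambda c,w:proj(n,w))
E
```

```text
(no output)
```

View pics/w4o.png

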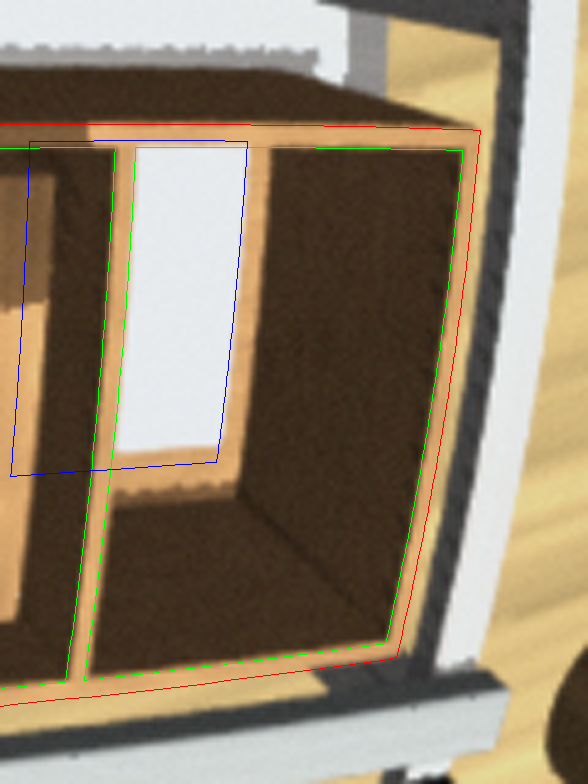

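View pics/o_top.png

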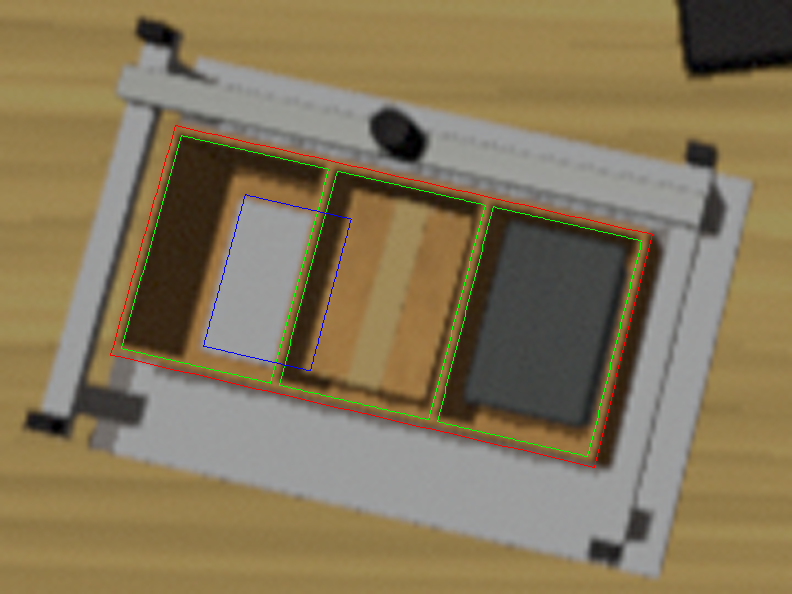

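View pics/o_scene.png

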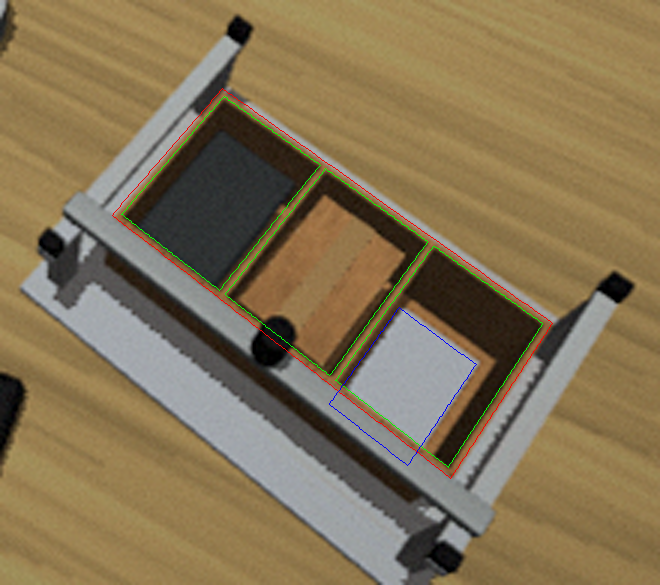

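Request:
drive_tool(
  moves=[
    [0, [0.01, 0.025, 0], [0, 0, 0]],
    [0, [0.014, 0.035, 0], [0, 0, 0]],
    [0, [0.014, 0.035, 0], [0, 0, 0]],
    [0, [0.014, 0.035, 0], [0, 0, 0]],
    [0, [0.009, 0.03, 0], [0, 0, 0]],
    [0, [0.005, 0.015, 0], [0, 0, 0]],
    [0, [0, 0, 0], [0, 0, 0]],
    [0, [0, 0, 0], [0, 0, 0]],
  ],
)

```text
time: 7.25
ee_pos: [0.5698, 0.2689, 0.2577]
tool_rot: [-0.392, -3.116, 0.001]
contact_force: [-0.5, -0.5, -2.2]
grip_width: 0.0208
```

```bash
python3 - <<'E'
from ov import *
from rig import manip, imaging
c=imaging.camera("wrist"); 
overlay(c,(.551,.176,-.199),(80,60,400,300),2.5,"pics/w5o.png")
for n in("top","scene"):
    s=imaging.camera(n); overlay(s,(.551,.176,-.199),((55,110,235,245),(250,175,470,370))[n=="scene"],(4.4,3)[n=="scene"],f"pics/{n}5.png",lambda c,w:proj(n,w))
o=manip.observe();print(o["ee_pos"],o["contact_force"],o["grip_width"])
E
```

```text
[0.56991302 0.26873993 0.25833546] [-0.37008693  0.54533763 -2.47288854] 0.020452871361161452
```

View pics/w5o.png

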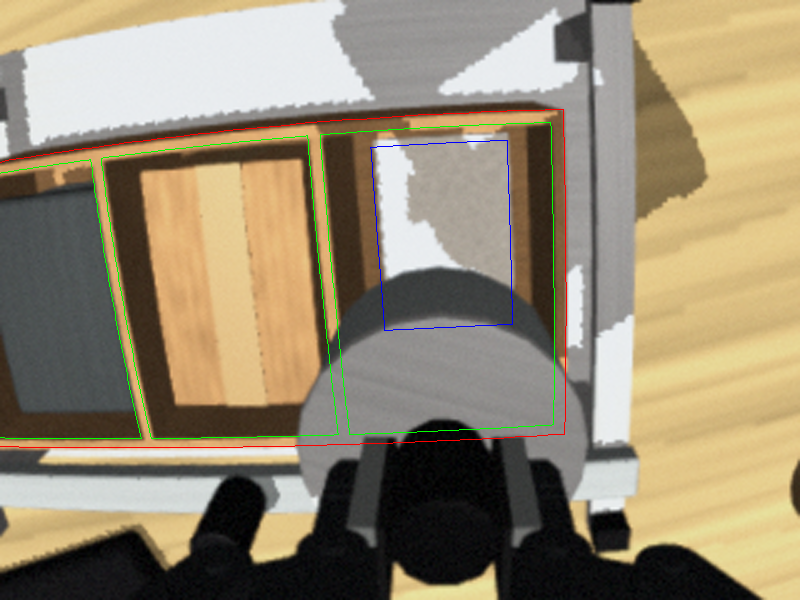

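View pics/scene5.png

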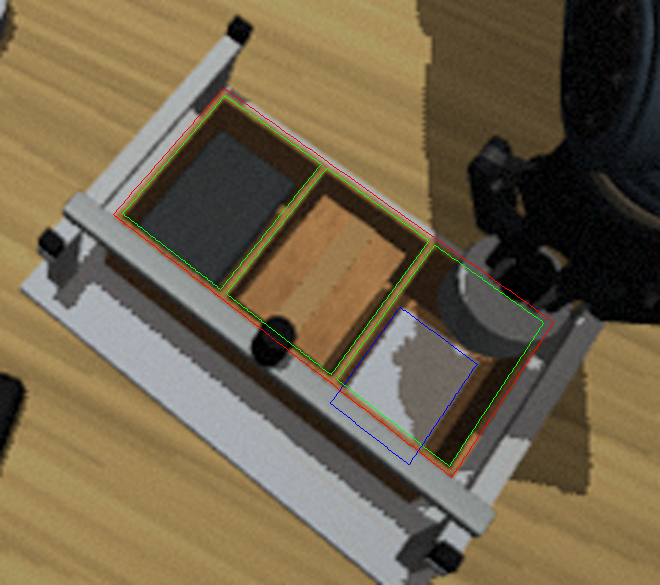

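The pad's y agrees with the model in all views, and its near edge lies about 3 mm nearer the robot. I now descend.

Request:
drive_tool(
  moves=[
    [0, [-0.001, 0, -0.02], [0, 0, 0]],
    [0, [-0.001, 0, -0.03], [0, 0, 0]],
    [0, [0, 0, -0.03], [0, 0, 0]],
    [0, [0, 0, -0.03], [0, 0, 0]],
    [0, [0, 0, -0.03], [0, 0, 0]],
    [0, [0, 0, -0.02], [0, 0, 0]],
    [0, [0, 0, -0.014], [0, 0, 0]],
    [0, [0, 0, -0.006], [0, 0, 0]],
    [0, [0, 0, 0], [0, 0, 0]],
  ],
)

```text
time: 8.3
ee_pos: [0.568, 0.2696, 0.0782]
tool_rot: [-0.392, -3.117, 0.0]
contact_force: [-1.1, -0.7, -3.5]
grip_width: 0.0205
```

```bash
python3 - <<'E'
from ov import *
from rig import manip, imaging
c=imaging.camera("wrist"); 
overlay(c,(.551,.176,-.199),(80,60,400,300),2.5,"pics/w6o.png")
o=manip.observe();print(o["ee_pos"],o["contact_force"],o["grip_width"])
E
```

```text
[0.56834639 0.26986091 0.07901036] [ 0.61723385  0.39100308 -2.54911299] 0.020670128910516943
```

View pics/w6o.png

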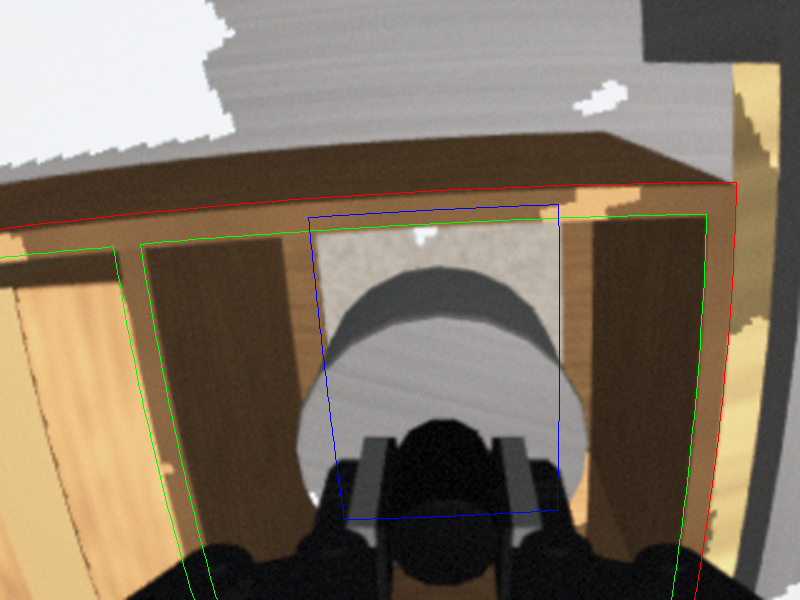

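Request:
drive_tool(
  moves=[
    [0, [0, 0, -0.002], [0, 0, 0]],
    [0, [0, 0, -0.002], [0, 0, 0]],
    [0, [0, 0, -0.002], [0, 0, 0]],
    [0, [0, 0, 0], [0, 0, 0]],
  ],
)

```text
time: 8.75
ee_pos: [0.5678, 0.2699, 0.0722]
tool_rot: [-0.391, -3.117, 0.0]
contact_force: [0.3, -0.7, -3.0]
grip_width: 0.0207
```

Request:
drive_tool(
  moves=[
    [0, [0, 0, -0.001], [0, 0, 0]],
    [0, [0, 0, 0], [0, 0, 0]],
  ],
)

```text
time: 8.95
ee_pos: [0.5679, 0.2699, 0.0712]
tool_rot: [-0.391, -3.117, 0.0]
contact_force: [-0.5, 0.3, -2.3]
grip_width: 0.0204
```

Request:
drive_tool(
  moves=[
    [0, [0, 0, -0.001], [0, 0, 0]],
    [0, [0, 0, 0], [0, 0, 0]],
  ],
)

```text
time: 9.15
ee_pos: [0.5681, 0.2699, 0.0705]
tool_rot: [0.391, 3.117, 0.0]
contact_force: [-0.9, -0.9, 0.7]
grip_width: 0.0203
```

Request:
drive_tool(
  moves=[
    [0, [0, 0, -0.0005], [0, 0, 0]],
    [0, [0, 0, 0], [0, 0, 0]],
  ],
)

```text
time: 9.35
ee_pos: [0.5682, 0.2699, 0.0705]
tool_rot: [0.391, 3.116, 0.0]
contact_force: [-1.5, -1.9, 5.6]
grip_width: 0.0206
```

Resting on the pad: vertical force is now +5.6 N, up from -2.3 N. I open partly and lift out.

Request:
drive_tool(
  moves=[
    [0.45, [0, 0, 0], [0, 0, 0]],
    [0.45, [0, 0, 0], [0, 0, 0]],
    [0.45, [0, 0, 0], [0, 0, 0]],
    [0.45, [0, 0, 0], [0, 0, 0]],
    [0.45, [0, 0, 0.005], [0, 0, 0]],
    [0.45, [0, 0, 0.015], [0, 0, 0]],
    [0.45, [0, 0, 0.03], [0, 0, 0]],
    [0.45, [0, 0, 0.04], [0, 0, 0]],
    [0.45, [0, 0, 0.04], [0, 0, 0]],
    [0.45, [0, 0, 0.03], [0, 0, 0]],
    [0.45, [0, 0, 0.0], [0, 0, 0]],
  ],
)

```text
time: 10.45
ee_pos: [0.5696, 0.2706, 0.236]
tool_rot: [0.39, 3.109, 0.007]
contact_force: [1.3, -0.1, -0.0]
grip_width: 0.0383
```

```bash
python3 - <<'E'
from ov import *
from rig import manip, imaging
c=imaging.camera("wrist"); cv2.imwrite("pics/w7.png",c["img"]);np.savez("w7.npz",**c)
s=imaging.camera("scene"); overlay(s,(.551,.176,-.199),(250,175,470,370),3,"pics/scene7.png",lambda c,w:proj("scene",w))
o=manip.observe();print(o["ee_pos"],o["contact_force"],o["grip_width"])
E
```

```text
[0.56803081 0.26997448 0.23113944] [ 0.38217687 -0.75397998 -0.50578142] 0.038182819178952596
```

View pics/w7.png

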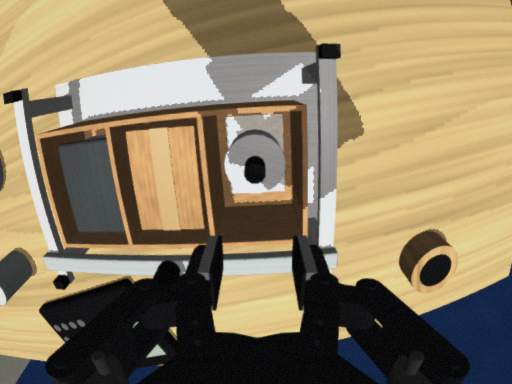

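View pics/scene7.png

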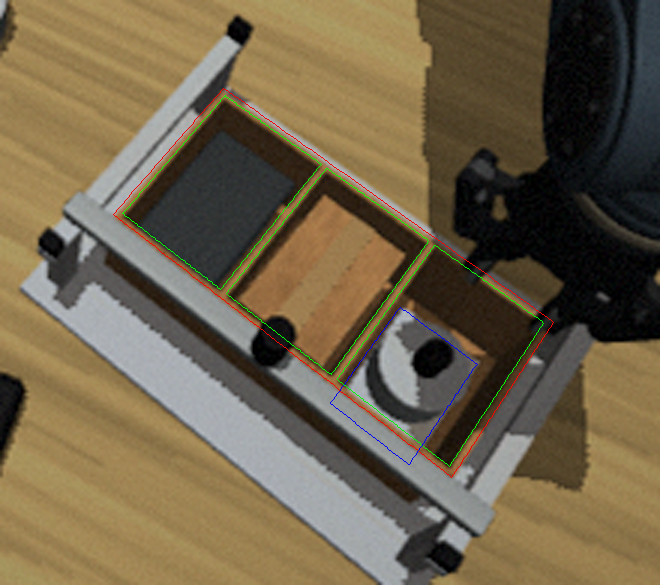

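Wrist view: the low canister stands upright on the pad at (255,160), and the post top is at (168,270). Next I move above the post.

Request:
drive_tool(
  moves=[
    [0.7, [0.015, -0.022, 0], [0, 0, 0]],
    [0.7, [0.02, -0.03, 0], [0, 0, 0]],
    [0.7, [0.02, -0.03, 0], [0, 0, 0]],
    [0.7, [0.015, -0.029, 0], [0, 0, 0]],
    [0.7, [0, 0, 0], [0, 0, 0]],
    [0.7, [0, 0, 0], [0, 0, 0]],
  ],
)

```text
time: 11.15
ee_pos: [0.6375, 0.1585, 0.2287]
tool_rot: [-0.393, -3.115, 0.001]
contact_force: [0.3, 0.3, 0.3]
grip_width: 0.0601
```

```bash
python3 - <<'E'
from ov import *
from rig import manip, imaging
c=imaging.camera("wrist"); cv2.imwrite("pics/w8.png",c["img"]);np.savez("w8.npz",**c)
for z in(.128,.173): print(wproj(c,[[.638,.159,z]]))
o=manip.observe();print(o["ee_pos"],o["contact_force"],o["grip_width"])
E
```

```text
[[257.34929281 190.55819808]]
[[257.3904013  211.23947617]]
[0.63731969 0.15930716 0.22900951] [-0.08914176  1.12584269  0.21724111] 0.05969241265148808
```

View pics/w8.png

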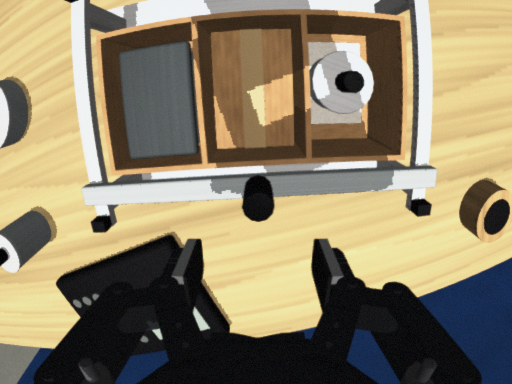

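Post seen at (258,183–215), centred between the fingers and about 3–4 mm nearer than modelled. I descend and grip.

Request:
drive_tool(
  moves=[
    [0.7, [-0.002, 0, -0.02], [0, 0, 0]],
    [0.7, [0, 0, -0.03], [0, 0, 0]],
    [0.7, [0, 0, -0.02], [0, 0, 0]],
    [0.7, [0, 0, -0.012], [0, 0, 0]],
    [0.7, [0, 0, -0.005], [0, 0, 0]],
    [0.7, [0, 0, 0], [0, 0, 0]],
    [0, [0, 0, 0], [0, 0, 0]],
    [0, [0, 0, 0], [0, 0, 0]],
    [0, [0, 0, 0], [0, 0, 0]],
    [0, [0, 0, 0], [0, 0, 0]],
    [0, [0, 0, 0], [0, 0, 0]],
    [0, [0, 0, 0], [0, 0, 0]],
  ],
  grip_force=40,
)

```text
time: 12.4
ee_pos: [0.6365, 0.1593, 0.1439]
tool_rot: [0.391, 3.115, 0.002]
contact_force: [0.1, 2.1, 6.4]
grip_width: 0.0225
```

```bash
python3 - <<'E'
from rig import manip, imaging
import cv2
c=imaging.camera("wrist"); cv2.imwrite("pics/w9.png",c["img"])
o=manip.observe();print(o["ee_pos"],o["contact_force"],o["grip_width"])
E
```

```text
[0.63644094 0.15927651 0.14386433] [-0.30111074  2.1745673   5.04492939] 0.02277196581799042
```

View pics/w9.png

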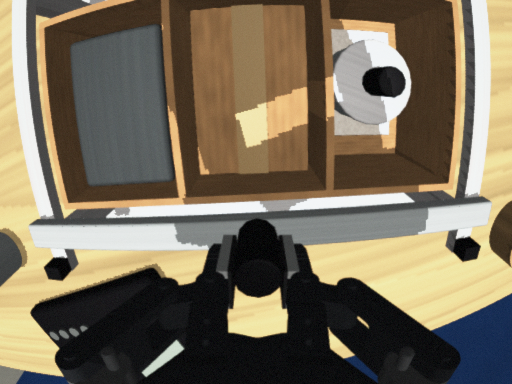

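Request:
drive_tool(
  moves=[
    [0, [-0.0049, 0.001, 0], [0, 0, 0]],
    [0, [-0.0098, 0.002, 0], [0, 0, 0]],
    [0, [-0.0147, 0.003, 0], [0, 0, 0]],
    [0, [-0.0147, 0.003, 0], [0, 0, 0]],
    [0, [-0.0147, 0.003, 0], [0, 0, 0]],
    [0, [-0.0147, 0.003, 0], [0, 0, 0]],
    [0, [-0.0147, 0.003, 0], [0, 0, 0]],
    [0, [0, 0, 0], [0, 0, 0]],
  ],
)

```text
time: 13.25
ee_pos: [0.5467, 0.177, 0.1438]
tool_rot: [0.39, 3.116, -0.0]
contact_force: [-1.8, -1.3, 7.7]
grip_width: 0.0231
```

Request:
drive_tool(
  moves=[
    [0, [-0.0147, 0.003, 0], [0, 0, 0]],
    [0, [-0.0147, 0.003, 0], [0, 0, 0]],
    [0, [-0.0147, 0.003, 0], [0, 0, 0]],
    [0, [-0.0147, 0.003, 0], [0, 0, 0]],
    [0, [-0.0147, 0.003, 0], [0, 0, 0]],
    [0, [-0.0098, 0.002, 0], [0, 0, 0]],
    [0, [-0.0049, 0.001, 0], [0, 0, 0]],
    [0, [0, 0, 0], [0, 0, 0]],
  ],
)

```text
time: 14.05
ee_pos: [0.46, 0.1942, 0.1438]
tool_rot: [0.39, 3.115, -0.001]
contact_force: [0.7, -7.5, 9.7]
grip_width: 0.0231
```

Request:
drive_tool(
  moves=[
    [0, [-0.003, 0, 0], [0, 0, 0]],
    [0, [-0.003, 0, 0], [0, 0, 0]],
    [0, [-0.002, 0, 0], [0, 0, 0]],
    [0, [0, 0, 0], [0, 0, 0]],
  ],
)

```text
time: 14.45
ee_pos: [0.4582, 0.1946, 0.1443]
tool_rot: [0.39, 3.101, 0.005]
contact_force: [36.4, -6.2, -15.2]
grip_width: 0.0226
```

Request:
drive_tool(
  moves=[
    [0, [-0.002, 0, 0], [0, 0, 0]],
    [0, [0, 0, 0], [0, 0, 0]],
  ],
)

```text
time: 14.65
ee_pos: [0.4575, 0.1948, 0.1445]
tool_rot: [0.389, 3.098, 0.007]
contact_force: [43.6, -5.8, -20.5]
grip_width: 0.0225
```

The bar has met something solid at about 183 mm of travel. I relax the pull and look.

Request:
drive_tool(
  moves=[
    [0, [0.004, 0, 0], [0, 0, 0]],
    [0, [0.003, 0, 0], [0, 0, 0]],
    [0, [0, 0, 0], [0, 0, 0]],
  ],
)

```text
time: 14.95
ee_pos: [0.4581, 0.1947, 0.1443]
tool_rot: [0.391, 3.114, 0.001]
contact_force: [0.6, -3.7, 14.3]
grip_width: 0.0226
```

```bash
python3 - <<'E'
from rig import manip, imaging
import cv2
from ov import *
for n in("wrist","top","scene"):
    c=imaging.camera(n); cv2.imwrite(f"pics/{n}10.png",c["img"]); np.savez(f"{n}10.npz",**c)
    if n!="wrist":
        x0,y0,x1,y1=((55,110,235,245),(240,165,480,370))[n=="scene"]
        cv2.imwrite(f"pics/{n}10z.png",cv2.resize(c["img"][y0:y1,x0:x1],None,fx=(4.4,2.9)[n=="scene"],fy=(4.4,2.9)[n=="scene"],interpolation=2))
o=manip.observe();print(o["ee_pos"],o["contact_force"],o["grip_width"])
E
```

```text
[0.45781611 0.19474719 0.14429302] [ 0.44420447 -3.8007205  13.48574031] 0.022544362086583798
```

View pics/wrist10.png

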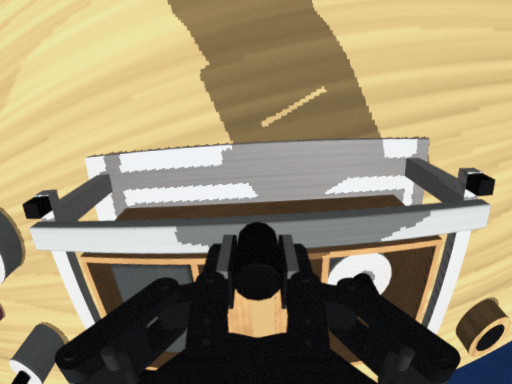

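View pics/top10z.png

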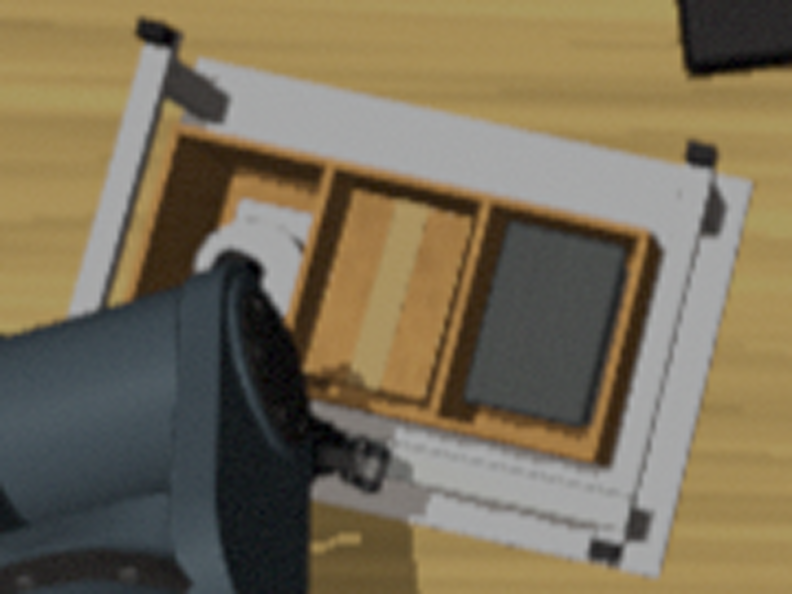

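View pics/scene10z.png

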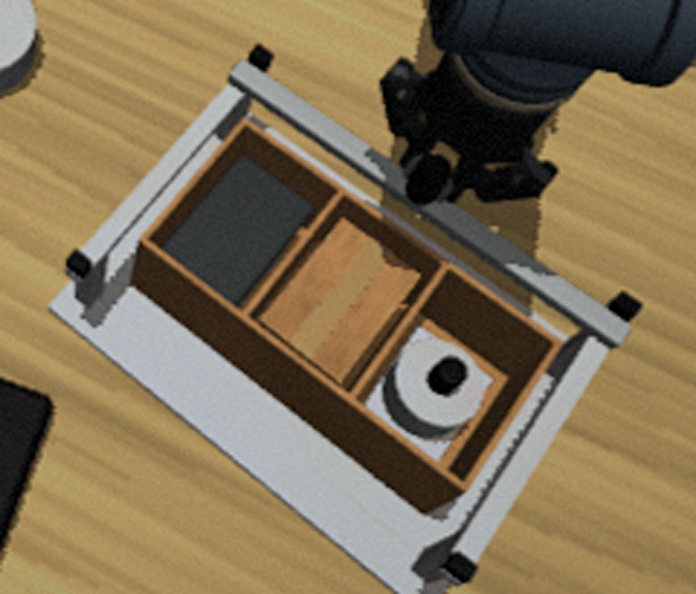

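```bash
python3 - <<'E'
from h import *
f=lambda o,s,u:np.array([o[0]+(u[0]+.5)/s-.5,o[1]+(u[1]+.5)/s-.5])
B=lambda u:back("scene",f((250,175),3,u),.128)[:2]
A=lambda u:back("scene",f((240,165),2.9,u),.128)[:2]
for b,a in (((80,193),(243,60)),((65,208),(230,78)),((493,513),(630,322))):
    d=A(a)-B(b);print(B(b),A(a),d,np.hypot(*d))
s=cv2.imread("pics/scene10.png");s0=cv2.imread("pics/scene0.png")
def z(i,b):return cv2.resize(i[b[1]:b[3],b[0]:b[2]],(400,300),interpolation=2)
cv2.imwrite("pics/ends.png",np.vstack([np.hstack([z(s,(310,170,350,200)),z(s,(430,250,470,280))]),np.hstack([z(s0,(255,230,295,260)),z(s0,(385,335,425,365))])]))
E
```

```text
[ 0.59509688 -0.00642643] [0.41917477 0.02739242] [-0.17592211  0.03381884] 0.17914324952087904
[ 0.61091641 -0.01050503] [0.43973903 0.02522016] [-0.17117738  0.03572519] 0.1748656144782163
[0.6625333  0.33153437] [0.48310922 0.36559863] [-0.17942409  0.03406426] 0.18262906715074176
```

View pics/ends.png

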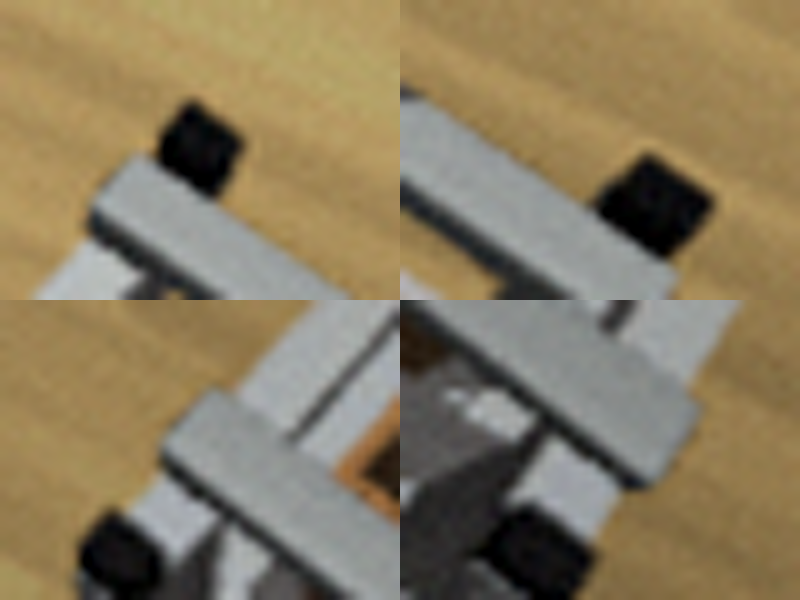

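The enlarged ends show the bar flush against both near stops (top row), whereas it stood a little off the far stops before (bottom row). I let go and lift away.

Request:
drive_tool(
  moves=[
    [0.6, [0, 0, 0], [0, 0, 0]],
    [0.6, [0, 0, 0], [0, 0, 0]],
    [0.6, [0, 0, 0], [0, 0, 0]],
    [0.6, [0, 0, 0], [0, 0, 0]],
    [0.6, [0, 0, 0.01], [0, 0, 0]],
    [0.6, [0, 0, 0.03], [0, 0, 0]],
    [0.6, [0, 0, 0.04], [0, 0, 0]],
    [0.6, [0, 0, 0.03], [0, 0, 0]],
    [0.6, [-0.03, 0.02, 0.01], [0, 0, 0]],
    [0.6, [-0.03, 0.03, 0], [0, 0, 0]],
    [0.6, [0, 0, 0], [0, 0, 0]],
    [0.6, [0, 0, 0], [0, 0, 0]],
  ],
)

```text
time: 16.3
ee_pos: [0.3962, 0.2453, 0.2635]
tool_rot: [0.389, 3.117, 0.001]
contact_force: [0.6, -0.1, 1.2]
grip_width: 0.0513
```

```bash
python3 - <<'E'
from rig import manip, imaging
import cv2
for n in("wrist","scene"):
    c=imaging.camera(n); cv2.imwrite(f"pics/{n}11.png",c["img"])
s=cv2.imread("pics/scene11.png")
def z(b):return cv2.resize(s[b[1]:b[3],b[0]:b[2]],(400,300),interpolation=2)
import numpy as np
cv2.imwrite("pics/ends11.png",np.hstack([z((310,170,350,200)),z((430,250,470,280))]))
o=manip.observe();print(o["time"],o["ee_pos"],o["contact_force"],o["grip_width"])
E
```

```text
16.4 [0.39695801 0.24459821 0.26304015] [-0.34716355 -0.32936702  0.03865035] 0.05125638902373479
```

View pics/scene11.png

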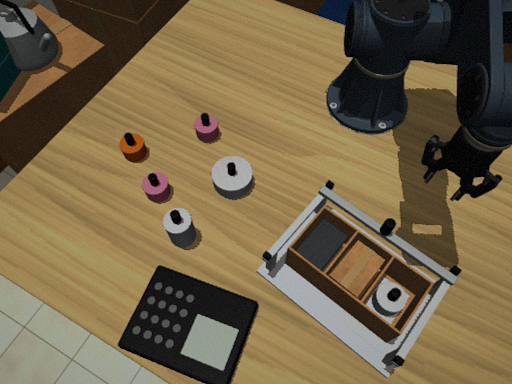

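View pics/ends11.png

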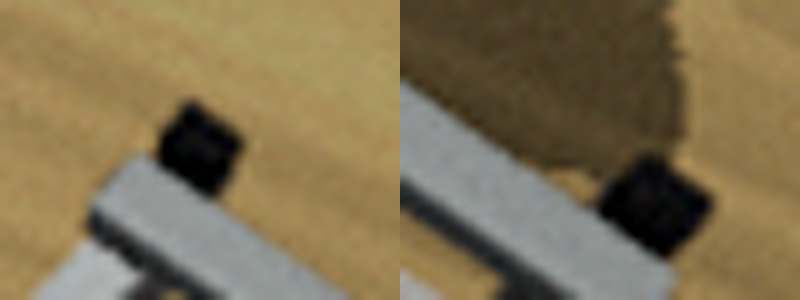

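View pics/wrist11.png

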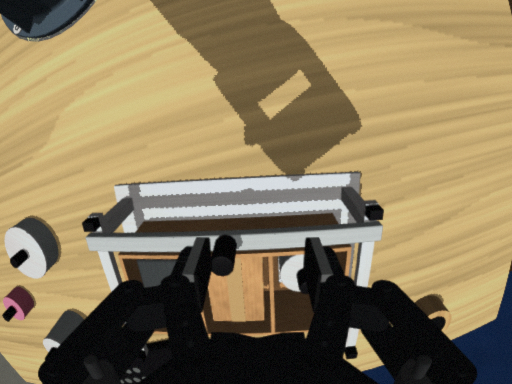

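The bar rests at its near stops. The low canister stands in its compartment at (392,296). Tall (179,227) and wide (232,177) are unmoved, and the arm is clear. I hand in.

```bash
python3 -c "
from rig import order; print(order.sign_off())"
```

```text
the job is handed in; nothing more can be done
None
```

The low canister stands upright on the white pad, and I drew the check bar right across the carton to its near stop and let go. I handed the job in at about 16.4 s.

- **Placing:** I lowered the canister by its knob until it touched the pad (the vertical force went from -2.3 N to +5.6 N) and only then opened the fingers. The later pictures show it upright on the pad.
- **Check bar:** Nothing stopped the bar over the carton. In the last picture it sits against both near stops, and the robot touches nothing.
- **Bystanders:** The tall and wide canisters and the look-alikes are where they were.

Two checks did not come out clean:
- **Bar travel:** I measured about 182 mm of tool travel (175–183 mm from the pictures), not the nominal 190 mm. The bar seems to have started a few millimetres off its far stops.
- **Force at the stop:** The last pull reached about 44 N sideways against the stop, through the fingers on the post. That is well under the 120 N wrist limit, and I relaxed it at once. I took the 40 N limit to cover only the arm and the gripper's body, not the fingers.

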